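# Shim the rocking measuring stand

## Task

The measuring stand rocks because its front right foot is short. Slide the flat shim under that foot until it is home against the low stop bar, then slide the taper shim in on top of it, thin end first, until it is snug between flat shim and foot and the stand can no longer rock: firm, but not driven hard, for that would strain the stand. Let go of both and leave the other things where they are.

Things in the scene. Friction and masses are not known exactly. Their poses are not given: they have to be found in the camera images.
- stand: the measuring stand's two good feet (suction feet fixed to the table) and the low foot strap. Origin: on the table under the middle of the stand. x points from its front (where shims go in, roughly towards the robot's side) to its rear, y to its left, z up. The base casting over it reaches x -55 to +69 mm and y -65 to +65 mm, z 26 to 44 mm; a round column with gauge stands at the rear, 240 mm high
- stand_frame: the rocking upper part of the stand: grey base casting, column, dial gauge and the short foot. Origin 12 mm above stand's origin, on the rocking axis, which runs through the two good feet (front left, rear right). Its own weight holds it level on the rear left foot, with the front right foot hanging in the air; pressed there, it tips down
- short_foot (a point): the point on the table straight under the short front right foot, (-55, -50, 0) mm from stand's origin, with the same axes. The foot is a rubber dome of 24 mm diameter, level with the front edge of the base casting; its lowest point hangs 9.5 to 13.5 mm above the table (differs from case to case and is not measured). The rubber yields only about 1 mm for 20 N. A snug fit presses it with 3 to 8 N; above 14 N the stand is strained
- stop_bar (a point): middle of the front face of the low stop bar on the table, 25 mm straight behind short_foot (same axes). The bar is 36 mm wide and 4.5 mm high, so it stops the flat shim, while the taper shim on top of the flat one passes over it
- flat_shim: plain flat bar of bare metal, 100 mm long (x) by 36 mm wide (y) by 6 mm thick, 0.14 kg; both ends alike. Origin: centre of its underside. Home against the stop bar, its centre is 50 mm in front of the bar, so that it sticks out 75 mm in front of the short foot
- taper_shim: tapered bar of the same bare metal, 102 mm long (x) by 24 mm wide (y), 0.07 kg, slippery blade (friction about 0.35). Origin: centre of its underside. The thin end is at x = +51 mm, 2.5 mm thick; the top rises evenly by 0.108 mm per mm to 12.3 mm at x = -40 mm. An upright grip tab (x -51 to -39 mm, full 24 mm width, 30 mm high) stands at the thick end. It holds by friction once wedged; pushing it in takes about 0.8 N for each newton on the foot
- screwdriver_2: bystander: small screwdriver, 146 mm; origin under its centre
- polyimide_tape: bystander: roll of tape, 61 mm across, 12 mm high; origin under its centre
- wick_reel: bystander: small flat reel, 68 mm long, 10 mm high; origin under its centre
- flux_tin: bystander: round tin, 50 mm across, 18 mm high; origin under its centre
- flush_cutters: bystander: small cutters, 130 mm; origin under its centre
- tweezers_1: bystander: tweezers, 119 mm; origin under its centre
- marker_pen: bystander: marker pen, 127 mm; origin under its centre
Not all that is in view belongs to the job. Of the things shaped like the taper_shim, the metal one is meant.

How it is judged:
On the way, in this order (a step that is already met when the one before it is completed fails the run):
1. the flat shim lies under the short foot, home against the stop bar (x of flat_shim in the frame of stop_bar between -0.056 and -0.044 m and y of flat_shim in the frame of stop_bar between -0.01 and 0.01 m and angle between the x axis of flat_shim and the x axis of stand, either way round below 0.2 rad and angle between flat_shim's own z axis and vertical below 0.06 rad), for 0.2 s.
2. the taper shim is wedged between flat shim and short foot (contact force between taper_shim and stand_frame above 2 N), for 0.2 s.
At the end, for the whole second after the job is handed in: The flat shim lies flat under the short foot within 6 mm of the stop bar, within 10 mm sideways and 0.2 rad of square; the taper shim lies flat on it, within 9 mm sideways of the foot, and presses the foot with 2 to 10 N; both are released and at rest (all of step 1 and contact force between taper_shim and stand_frame between 2 and 10 N and contact force between taper_shim and flat_shim above 1 N and y of taper_shim in the frame of short_foot between -0.009 and 0.009 m and angle between taper_shim's own z axis and vertical below 0.06 rad and linear speed of each of flat_shim, taper_shim below 0.01 m/s); the robot touches nothing.
It fails at once if the taper shim presses on the stand with more than 14 N (contact force between taper_shim and stand_frame above 14 N).
It fails at once if a bystander is moved by more than 30 mm (distance of any of screwdriver_2, polyimide_tape, wick_reel, flux_tin, flush_cutters, tweezers_1, marker_pen from where it was at the start of the episode above 0.03 m).
It also fails if it takes over 56 s, if anything falls off the work surface, if the arm or the gripper's body presses on something with over 40 N, if the wrist force passes 120 N, or if a joint passes its speed limit or range.

## Robot

A 6-joint arm with a two-finger parallel gripper is mounted at the origin on a cart in front of the work surface, level with it; the furniture and walls round the work are solid. World frame = base frame: x ahead of the robot, y to its left, z up, the work surface at z = 0. Lengths are in m, angles in rad, forces in N, time in s.
With the tool pointing down it reaches from about 0.3 to 0.775 m from the base axis. Payload 14.6 kg.
Tool frame: the origin (TCP) lies at the centre of the arm's flange, where the gripper is bolted on; the fingertips stand 199 mm ahead of it and the grasp point (between the pads) lies ctrl.tcp_to_grasp ahead of it (ctrl.tcp_to_grasp is the distance from the TCP to the grasp point, in m); z points along the fingers, y is the line along which they close (so a half turn about z gives the same grasp; the last joint's range is limited). The gripper opens to 94 mm and grips with 3 to 60 N. Pads are 16 mm wide; open, the fingers measure 119 mm over their backs; the gripper's body (75 mm by 177 mm) begins 78 mm behind the grasp point.
Start: joints at [-1.226, 0.3, 1.521, -0, 1.321, -0.067], TCP at [0.22, -0.504, 0.405] pointing down, gripper open.
Joint ranges: [-3.03, 3.03], [-0.79, 2.21], [0.23, 2.52], [-1.04, 4.18], [0, 3.07], [-2.55, 2.55]. Speed limits (rad/s): [2.22, 2.22, 2.57, 3.14, 3.14, 3.14].

## Interface

Orientations are given as [roll, pitch, yaw] about the fixed x, y, z axes, in that order (R = Rz(yaw) Ry(pitch) Rx(roll)).
In Python, from station import ctrl gives the robot as it stands. The module is installed in compiled form; this text tells all that it offers.
- The arm moves only by the shell command python3 -m jog 'ROWS' [OPENING] [FORCE]. ROWS is JSON, a list of rows, each a list of 6 numbers: the shift along the tool's x, y, z in cm, then the turn, a rotation vector about the tool's x, y, z in rad. In form: [[tx, ty, tz, ax, ay, az], ...]. A call has 1 to 8 rows; each row is the pose to reach, as a shift and turn from the pose commanded when the call began, along the tool's axes at that moment; what a row does not reach only later rows make up. A row lasts 1/10 s, in which the tool goes at most 50 mm and 8.59 degrees, less where a joint would pass 70% of its speed; a pose out of reach is approached as far as the arm can. A call with a gripper value outside its range is refused whole. OPENING is the opening in per cent of the stroke, from 0 (shut) to 100 (fully open), set as the call begins (- or left out, the last holds). The fingers move at their own pace and stop on an object; FORCE is the grip in N (left out, the last holds). Time passes only in rows, so rows that repeat a pose let the fingers close. It gives the time, the measured TCP pose, the force, the opening and the grip force at its end, in the units of the state.
- ctrl.get_obs(): the state, without advancing time (a new reading comes with each control period).
- ctrl.camera(name): name is "scene" or "side" or "wrist"; returns a dict with "img" (384x512x3 uint8, blue, green, red), "intrinsics" (3x3 intrinsics, pixels), "k1" (the pictures are not rectified: a ray, as slopes to the right and down, at radius r is drawn at 1 + k1 r^2 times it, then the intrinsics apply), "R" (3x3) and "t" (3): a world point X has camera coordinates R X + t. Camera axes: x right, y down, z forward; pixel columns grow to the right and rows downward; lengths in m; the calibration is good to about 2 mm. A picture is of the moment at which its call begins. There is no depth.
- ctrl.hand_in(): hands the job in; it is judged then, once.
The state is a dict: "time_s": time; "qpos": joint angles; "joint_vel": joint speeds; "tau": joint torques, N m; "ee_pos": TCP position; "eef_rot": TCP orientation; "force": force on the tool from outside, world axes, zero at the start; "moment": the same for the moment, N m; "grip_width": finger opening in m; "grip_force": force on a finger pad.
Only numpy, scipy, OpenCV 4.12 (cv2) and the standard library are available. Lean on these libraries where they do the work, as an engineer would, in place of code of your own. Each camera call takes 0.05 s, during which the arm holds its last target. There are 200 camera calls.

## Working session

There is one attempt and no reset: what is moved stays moved. The work goes in short steps, Python scripts to look and compute and a shell command to move; the robot and the scene stay as the last step left them, time stands still between calls to the robot, and variables do not carry over. Pictures are saved under pics/ and viewed, at most 11 in all, crops included, and the job is handed in when it is done.

```bash
mkdir -p pics; cat > h.py <<'E'
import numpy as np, cv2
from station import ctrl
def snap(n,f):
    c=ctrl.camera(n); cv2.imwrite('pics/'+f+'.png',c['img']); np.savez('pics/'+f+'.npz',K=c['intrinsics'],k1=c['k1'],R=c['R'],t=c['t']); return c
def pix2w(f,u,v,z):
    c=np.load('pics/'+f+'.npz');K=c['K'];k=float(c['k1'])
    p=cv2.undistortPoints(np.array([[[u,v]]],float),K,np.array([k,0,0,0.])).ravel()
    d=c['R'].T@np.array([p[0],p[1],1]);o=-c['R'].T@c['t'];return o+d*(z-o[2])/d[2]
def w2pix(f,X):
    c=np.load('pics/'+f+'.npz');r=cv2.Rodrigues(c['R'])[0]
    return cv2.projectPoints(np.array([X],float),r,c['t'],c['K'],np.array([float(c['k1']),0,0,0]))[0].ravel()
E
python3 - <<'E'
from h import *
a=snap('scene','s1');b=snap('side','d1');w=snap('wrist','w1')
for n in('s1','d1','w1'):
    c=np.load('pics/'+n+'.npz');print(n,-c['R'].T@c['t'],c['R'][2])
cv2.imwrite('pics/big1.png',cv2.resize(a['img'],(800,600),interpolation=cv2.INTER_CUBIC))
cv2.imwrite('pics/big2.png',cv2.resize(b['img'],(800,600),interpolation=cv2.INTER_CUBIC))
print(ctrl.get_obs(),ctrl.tcp_to_grasp)
E
```

```text
s1 [0.08314353 0.57421613 0.86981299] [ 0.43519225 -0.50318061 -0.74660363]
d1 [0.26038183 1.06521009 0.46894301] [ 0.23096864 -0.90058858 -0.36823049]
w1 [ 0.29164639 -0.47184785  0.38267994] [-0.24470828 -0.10534751 -0.96385671]
{'time_s': 0.15, 'qpos': array([-1.22557186e+00,  3.00362603e-01,  1.52143986e+00,  5.72488869e-06,
        1.32070998e+00, -6.65954249e-02]), 'joint_vel': array([ 1.27523115e-03, -1.14046065e-03, -2.31647067e-03, -4.15400521e-05,
       -1.95894343e-03, -1.00080640e-03]), 'tau': array([ 2.75841639e-04, -5.31967270e+01, -3.52823925e+01,  7.08023203e-02,
        2.36302736e-02, -7.42634234e-05]), 'ee_pos': array([ 0.22014531, -0.50399601,  0.4042055 ]), 'eef_rot': array([-3.14067527e+00, -6.67419899e-05,  4.11818445e-01]), 'force': array([-0.24716824, -0.52312372, -0.26639866]), 'moment': array([-0.0014145 , -0.02338638, -0.0066987 ]), 'grip_force': 0.0, 'grip_width': 0.09378827169758674} 0.1804
```

View pics/big1.png

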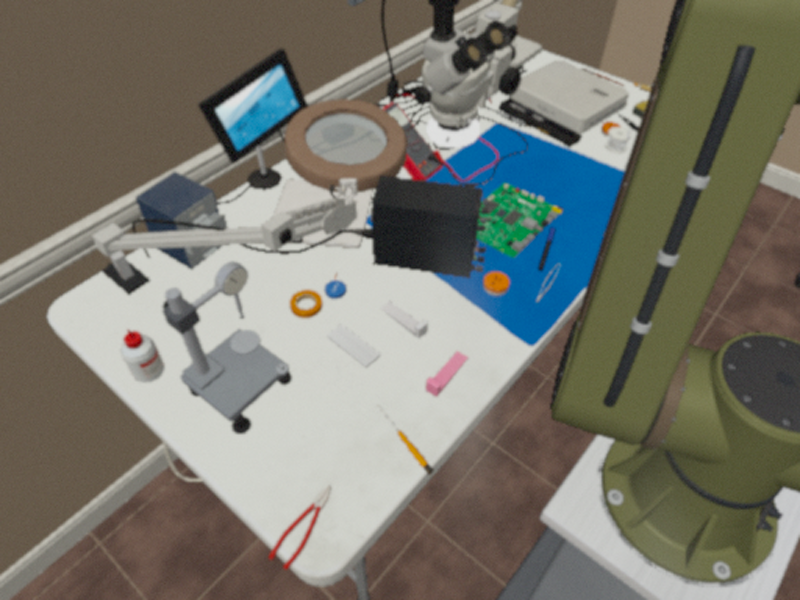

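View pics/big2.png

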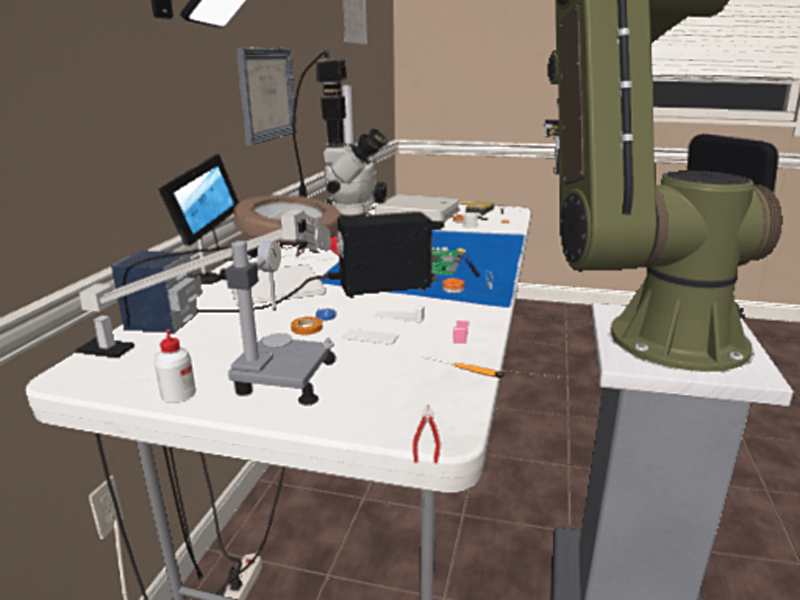

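```bash
python3 - <<'E'
from h import *
im=cv2.imread('pics/s1.png')
c=im[160:290,110:310];cv2.imwrite('pics/c1.png',cv2.resize(c,(800,520),interpolation=cv2.INTER_CUBIC))
s=1/1.5625
for n,u,v,z in [('L',183,377,.044),('B',237,417,.044),('R',290,370,.044),('T',237,332,.044),('flat',353,345,.006),('tab',420,328,.03),('thin',388,308,.002),('col',205,372,.044)]:
    print(n,pix2w('s1',u*s,v*s,z).round(3))
E
```

```text
L [0.704 0.371 0.044]
B [0.58  0.361 0.044]
R [0.582 0.247 0.044]
T [0.71  0.253 0.044]
flat [0.561 0.122 0.006]
tab [0.484 0.03  0.03 ]
thin [0.573 0.014 0.002]
col [0.685 0.341 0.044]
```

View pics/c1.png

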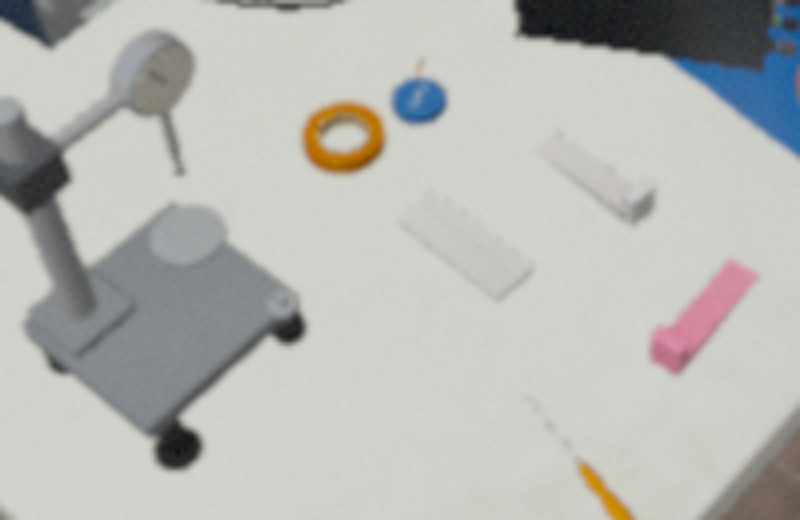

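```bash
python3 - <<'E'
from h import *
for n,u,v,z in [('f nl',498,296,.006),('f nr',534,266,.006),('f fl',402,220,.006),('f fr',432,192,.006),('tabtop',640,190,.03),('thinL',543,148,.0025),('thinR',560,132,.0025),('bolt',285,303,.046),('footcontact',287,338,.012),('FL foot',178,458,.0),('tape',344,137,.012),('wick',418,100,.01),('screw tip',530,400,0)]:
    print(n,pix2w('s1',110+u/4,160+v/4,z).round(3))
E
python3 -m jog '[[5,0,0,0,0,-0.06],[10,-5,0,0,0,-0.12],[14,-10,0,0,0,-0.18],[18,-14,0,0,0,-0.24],[21,-18,0,0,0,-0.3],[23,-23,0,0,0,-0.36],[25,-27,0,0,0,-0.41],[25,-27,0,0,0,-0.41]]' 60
```

```text
f nl [0.513 0.14  0.006]
f nr [0.511 0.105 0.006]
f fl [0.607 0.136 0.006]
f fr [0.609 0.104 0.006]
tabtop [0.487 0.021 0.03 ]
thinL [0.578 0.019 0.002]
thinR [ 0.579 -0.001  0.002]
bolt [0.592 0.253 0.046]
footcontact [0.591 0.258 0.012]
FL foot [0.584 0.359 0.   ]
tape [0.689 0.112 0.012]
wick [0.676 0.049 0.01 ]
screw tip [0.445 0.183 0.   ]
time_s: 0.95
ee_pos: [0.3408, -0.1542, 0.4046]
eef_rot: [-3.142, -0.0, 0.824]
force: [0.7, -0.9, 0.3]
grip_width: 0.0563
grip_force: 0.0
```

```bash
python3 -m jog '[[4,-1,0,0,0,0.12],[8,-2,0,0,0,0.24],[13,-3.5,0,0,0,0.37],[18,-5,0,0,0,0.5],[22,-6,0,0,0,0.62],[27,-7.5,0,0,0,0.74],[33,-9,0,0,0,0.824],[33,-9,0,0,0,0.824]]'
python3 -m jog '[[0,0,0,0,0,0],[0,0,0,0,0,0],[0,0,0,0,0,0]]'
python3 - <<'E'
from h import *
a=snap('wrist','w2');o=ctrl.get_obs();print(o['ee_pos'],o['eef_rot'],o['force'])
cv2.imwrite('pics/w2b.png',cv2.resize(a['img'],(800,600),interpolation=cv2.INTER_CUBIC))
print(pix2w('s1',430/1.5625,470/1.5625,0.01))
E
```

```text
time_s: 1.75
ee_pos: [0.5005, 0.1488, 0.4044]
eef_rot: [-3.142, 0.0, -0.005]
force: [1.2, -0.2, 0.8]
grip_width: 0.0563
grip_force: 0.0
time_s: 2.05
ee_pos: [0.4996, 0.1457, 0.4046]
eef_rot: [3.141, 0.0, -0.003]
force: [0.3, -0.5, -0.0]
grip_width: 0.0564
grip_force: 0.0
[0.49964933 0.14549723 0.40478575] [ 3.14148921e+00 -5.40031652e-05 -3.21567715e-03] [ 0.18928647 -0.44846033  0.28726068]
[0.30905344 0.22049136 0.01      ]
```

View pics/w2b.png

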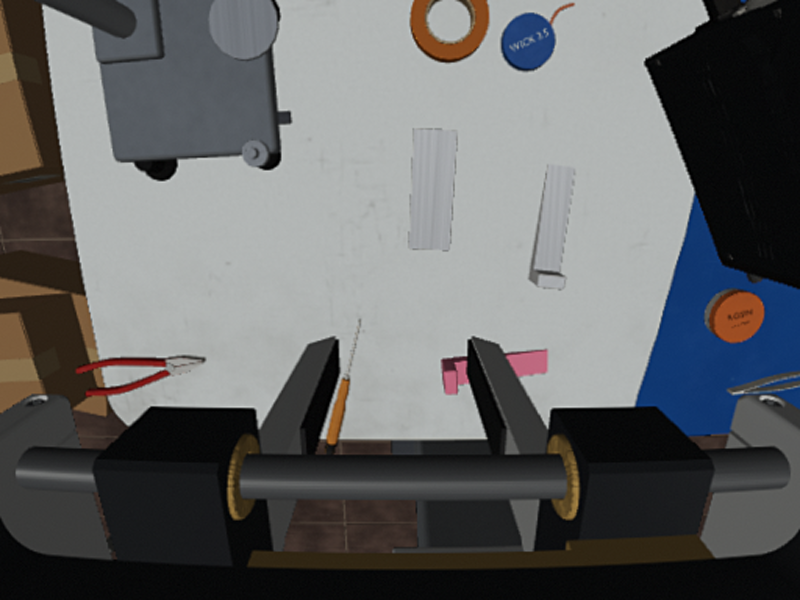

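```bash
python3 - <<'E'
from h import *
s=1/1.5625
P={}
for n,u,v,z in [('f1',414,128,.006),('f2',457,130,.006),('f3',450,250,.006),('f4',409,248,.006),('t1',548,165,.0025),('t2',576,168,.0025),('tab1',536,275,.03),('tab2',565,278,.03),('tab3',567,288,.03),('tab4',537,288,.03),('bolt',256,152,.05),('cFL',117,160,.044),('cFR',280,153,.044),('cFRlow',275,165,.026),('cTR',272,62,.044),('bar',290,123,.0045),('L1',97,62,.044),('scr',360,320,.003),('FLfoot',160,168,0.01)]:
    P[n]=pix2w('w2',u*s,v*s,z); print(n,P[n].round(4))
c=sum(P[k] for k in('f1','f2','f3','f4'))/4;d=P['f1']+P['f2']-P['f3']-P['f4'];print('flat',c,np.arctan2(d[1],d[0]),np.linalg.norm(d)/2)
m=(P['tab1']+P['tab2']+P['tab3']+P['tab4'])/4;d=(P['t1']+P['t2'])/2-m;print('taper',m,np.arctan2(d[1],d[0]),np.linalg.norm(d))
d=P['cFL']-P['cFR'];print('stand',np.arctan2(-d[0],d[1]),np.linalg.norm(d))
d=P['cTR']-P['cFR'];print(np.arctan2(d[1],d[0]))
E
```

```text
f1 [0.614  0.1373 0.006 ]
f2 [0.6124 0.1022 0.006 ]
f3 [0.5133 0.1057 0.006 ]
f4 [0.5151 0.1413 0.006 ]
t1 [0.5852 0.0241 0.0025]
t2 [ 5.831e-01 -1.000e-04  2.500e-03]
tab1 [0.4964 0.0361 0.03  ]
tab2 [0.4939 0.0114 0.03  ]
tab3 [0.4852 0.0089 0.03  ]
tab4 [0.4853 0.0344 0.03  ]
bolt [0.5941 0.2541 0.05  ]
cFL [0.5913 0.3655 0.044 ]
cFR [0.5934 0.2379 0.044 ]
cFRlow [0.5852 0.2474 0.026 ]
cTR [0.6568 0.2399 0.044 ]
bar [0.6189 0.2388 0.0045]
L1 [0.6623 0.3718 0.044 ]
scr [0.4483 0.186  0.003 ]
FLfoot [0.585  0.3502 0.01  ]
flat [0.56369301 0.12160289 0.006     ] -0.03774848172586006 0.09907359012121901
taper [0.49020581 0.02269471 0.03      ] -0.11341838992803688 0.09846083336901684
stand 0.016561790081351217 0.12757147749889663
0.03141123198814626
```

```bash
python3 -m jog '[[1.5,1.2,4,0,0,0.035],[2.9,2.3,8,0,0,0.035],[2.9,2.3,12,0,0,0.035],[2.9,2.3,16,0,0,0.035],[2.9,2.3,18,0,0,0.035],[2.9,2.3,18,0,0,0.035],[2.9,2.3,18,0,0,0.035]]'
python3 - <<'E'
from h import *
a=snap('wrist','w3');o=ctrl.get_obs();print(o['ee_pos'],o['eef_rot'],o['force'])
cv2.imwrite('pics/w3b.png',cv2.resize(a['img'],(640,480),interpolation=cv2.INTER_CUBIC))
E
```

```text
time_s: 2.8
ee_pos: [0.5291, 0.1228, 0.2257]
eef_rot: [-3.141, -0.001, -0.038]
force: [0.8, 0.1, 0.2]
grip_width: 0.0566
grip_force: 0.0
[0.52925421 0.12297962 0.22632556] [-3.14114337e+00 -2.19060606e-03 -3.78398476e-02] [0.27283702 0.58529501 0.53058222]
```

View pics/w3b.png

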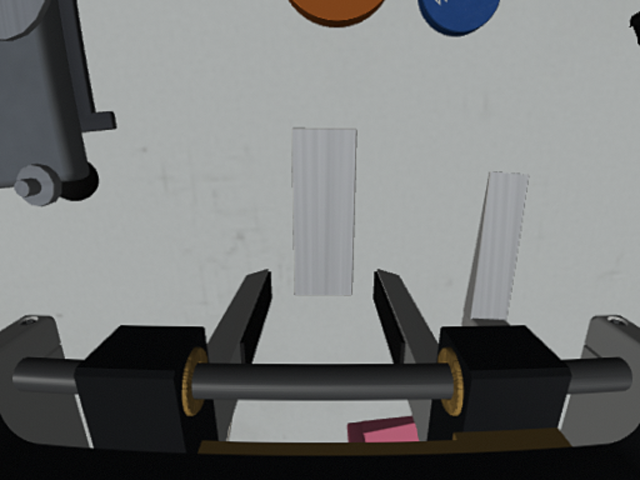

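```bash
python3 - <<'E'
from h import *
for u,v in[(116,128),(87,132)]: print(pix2w('w3',u/1.25,v/1.25,.0045 if u>100 else 0))
print(pix2w('w3',38/1.25,184/1.25,.05))
E
python3 -m jog '[[0,0,1.5,0,0,0],[0,0,2.5,0,0,0],[0,0,2.5,0,0,0],[0,0,2.5,0,0,0]]' 
python3 -m jog '[[0,0,0,0,0,0],[0,0,0,0,0,0],[0,0,0,0,0,0],[0,0,0,0,0,0],[0,0,0,0,0,0]]' 30 30
```

```text
[0.61907519 0.23629197 0.0045    ]
[0.61829036 0.25700633 0.        ]
[0.59425001 0.25258449 0.05      ]
time_s: 3.25
ee_pos: [0.529, 0.1233, 0.1995]
eef_rot: [3.142, -0.0, -0.037]
force: [-0.1, -0.7, 2.7]
grip_width: 0.0563
grip_force: 1.4
time_s: 3.75
ee_pos: [0.5289, 0.1234, 0.1995]
eef_rot: [3.142, 0.0, -0.037]
force: [0.5, 0.4, -0.2]
grip_width: 0.0354
grip_force: 30.1
```

```bash
python3 -m jog '[[0,0,-1.2,0,0,0],[-3,-1,-1.2,0,0,0],[-5.9,-5,-1.2,0,0,-0.057],[-5.9,-9,-1.2,0,0,-0.057],[-5.9,-12.6,-1.2,0,0,-0.057],[-5.9,-12.6,-1.2,0,0,-0.057],[-5.9,-12.6,-0.1,0,0,-0.057],[-5.9,-12.6,-0.1,0,0,-0.057]]'
python3 - <<'E'
from h import *
a=snap('wrist','w4');o=ctrl.get_obs();print(o['ee_pos'],o['eef_rot'],o['force'])
cv2.imwrite('pics/w4b.png',cv2.resize(a['img'],(640,480),interpolation=cv2.INTER_CUBIC))
E
```

```text
time_s: 4.55
ee_pos: [0.4746, 0.2508, 0.1999]
eef_rot: [3.142, 0.001, 0.019]
force: [0.2, 0.8, -0.6]
grip_width: 0.0353
grip_force: 30.0
[0.47463589 0.2505905  0.20008599] [3.14109581e+00 1.05457002e-03 1.88251742e-02] [ 0.11839028 -0.18541291 -2.47973086]
```

View pics/w4b.png

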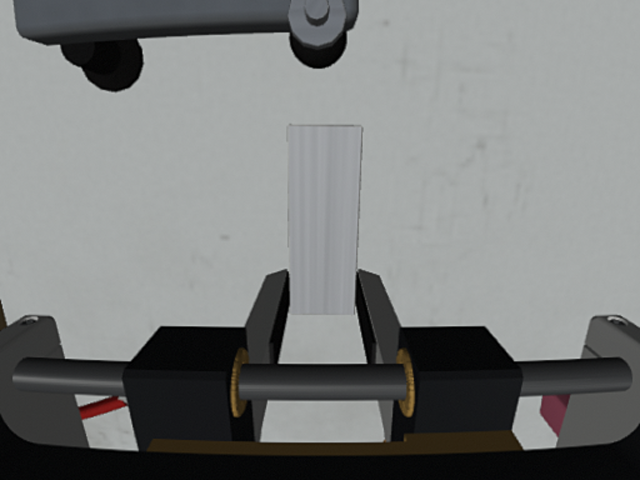

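```bash
python3 - <<'E'
from h import *
for n,u,v,z in[('foot bot',319,68,.012),('foot L',290,48,.02),('foot R',346,48,.02),('bolt',318,8,.05),('sl',288,125,.006),('sr',362,125,.006),('nl',291,313,.006),('nr',355,314,.006),('castL',20,36,.044),('castR',300,28,.044)]: print(n,pix2w('w4',u/1.25,v/1.25,z).round(4))
E
```

```text
foot bot [0.5831 0.2553 0.012 ]
foot L [0.5893 0.2674 0.02  ]
foot R [0.5897 0.2442 0.02  ]
bolt [0.595  0.2555 0.05  ]
sl [0.5587 0.2696 0.006 ]
sr [0.5594 0.2347 0.006 ]
nl [0.4607 0.2686 0.006 ]
nr [0.4608 0.2337 0.006 ]
castL [0.59   0.3662 0.044 ]
castR [0.5904 0.2618 0.044 ]
```

```bash
python3 -m jog '[[0.8,-0.25,0,0,0,0],[1.8,-0.25,0,0,0,0],[2.8,-0.25,0,0,0,0],[3.8,-0.25,0,0,0,0],[4.8,-0.25,0,0,0,0],[5.4,-0.25,0,0,0,0],[5.5,-0.25,0,0,0,0],[5.5,-0.25,0,0,0,0]]'
python3 -m jog '[[0.1,0,0,0,0,0],[0.2,0,0,0,0,0],[0.3,0,0,0,0,0],[0.4,0,0,0,0,0],[0.4,0,0,0,0,0]]'
```

```text
time_s: 5.4
ee_pos: [0.5296, 0.255, 0.2005]
eef_rot: [3.141, 0.0, 0.02]
force: [0.0, -0.1, -2.4]
grip_width: 0.0355
grip_force: 30.0
time_s: 5.9
ee_pos: [0.5335, 0.2552, 0.2005]
eef_rot: [3.141, 0.001, 0.02]
force: [-1.9, -0.5, -1.1]
grip_width: 0.0356
grip_force: 30.0
```

```bash
python3 -m jog '[[0.1,0,0,0,0,0],[0.1,0,0,0,0,0],[0.1,0,0,0,0,0]]'; python3 -m jog '[[0.1,0,0.05,0,0,0],[0.1,0,0.05,0,0,0],[0.1,0,0.05,0,0,0]]'
```

```text
time_s: 6.2
ee_pos: [0.534, 0.2552, 0.2002]
eef_rot: [3.141, 0.003, 0.02]
force: [-5.7, -0.7, -1.2]
grip_width: 0.0357
grip_force: 29.9
time_s: 6.5
ee_pos: [0.5346, 0.2552, 0.1996]
eef_rot: [3.14, 0.005, 0.02]
force: [-13.0, -2.0, 4.2]
grip_width: 0.0356
grip_force: 30.4
```

```bash
python3 -m jog '[[-0.1,0,-0.05,0,0,0],[-0.1,0,-0.05,0,0,0],[-0.1,0,-0.05,0,0,0],[-0.1,0,-0.05,0,0,0],[-0.1,0,-0.05,0,0,0]]' 62; python3 -m jog '[[-0.1,0,-3,0,0,0],[-1.5,0,-7,0,0,0],[-3,0,-7,0,0,0],[-3,0,-7,0,0,0],[-3,0,-7,0,0,0]]'
python3 - <<'E'
from h import *
a=snap('wrist','w5');o=ctrl.get_obs();print(o['ee_pos'],o['eef_rot'],o['force'])
cv2.imwrite('pics/w5b.png',cv2.resize(a['img'],(640,480),interpolation=cv2.INTER_CUBIC))
E
```

```text
time_s: 7.0
ee_pos: [0.5347, 0.2552, 0.2007]
eef_rot: [-3.141, -0.0, 0.02]
force: [-0.4, 0.2, -0.6]
grip_width: 0.0578
grip_force: 0.0
time_s: 7.5
ee_pos: [0.5048, 0.2546, 0.2703]
eef_rot: [3.141, 0.0, 0.02]
force: [0.2, -0.8, -0.1]
grip_width: 0.0585
grip_force: 0.0
[0.50493712 0.25453562 0.27001477] [3.14125446e+00 7.46433240e-04 1.97783688e-02] [0.24388395 0.42775617 0.08240907]
```

View pics/w5b.png

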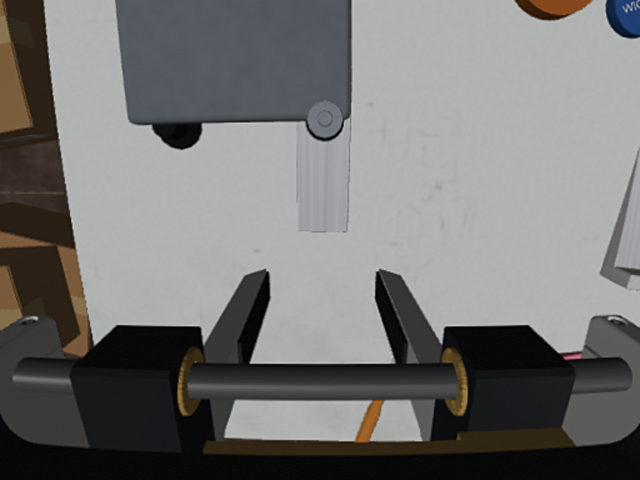

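```bash
python3 -m jog '[[-2,4,0,0,0,0.05],[-4,8,0,0,0,0.1],[-6,12,0,0,0,0.13],[-8,16,0,0,0,0.13],[-9,20,0,0,0,0.13],[-9,22.3,0,0,0,0.13],[-9,22.3,0,0,0,0.13],[-9,22.3,0,0,0,0.13]]' 50
python3 - <<'E'
from h import *
for n,u,v,z in[('bolt',325,119,.05),('nl',300,230,.006),('nr',347,232,.006)]: print(n,pix2w('w5',u/1.25,v/1.25,z).round(4))
a=snap('wrist','w6');o=ctrl.get_obs();print(o['ee_pos'],o['eef_rot'],o['force'])
cv2.imwrite('pics/w6b.png',cv2.resize(a['img'],(640,480),interpolation=cv2.INTER_CUBIC))
E
```

```text
time_s: 8.35
ee_pos: [0.4194, 0.0296, 0.2703]
eef_rot: [-3.142, 0.001, -0.112]
force: [-0.3, -0.1, -0.4]
grip_width: 0.047
grip_force: 0.0
bolt [0.5933 0.2558 0.05  ]
nl [0.5194 0.2717 0.006 ]
nr [0.5186 0.2381 0.006 ]
[0.41937481 0.0301283  0.27029097] [-3.14156504e+00  7.24211820e-04 -1.10546267e-01] [-0.30706181  0.23252767 -0.72188527]
```

View pics/w6b.png

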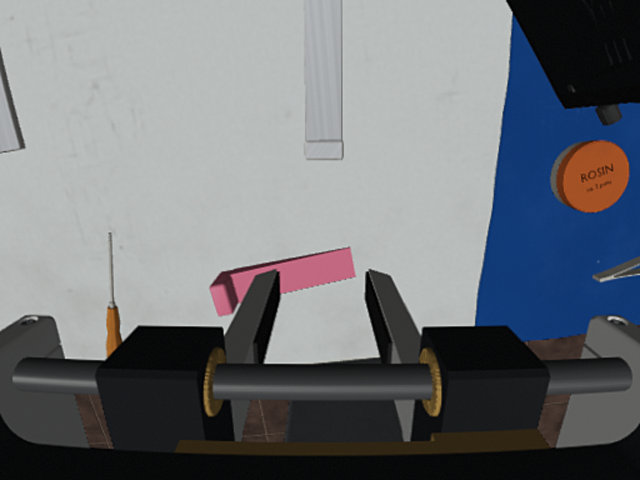

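```bash
python3 - <<'E'
from h import *
p=pix2w('w6',324/1.25,150/1.25,.03);q=pix2w('w6',324/1.25,20/1.25,.007);d=q-p
for v in(141,159):print(pix2w('w6',324/1.25,v/1.25,.03))
o=ctrl.get_obs();y=o['eef_rot'][2];e=p-o['ee_pos'];print(p,np.arctan2(d[1],d[0]),y,'tx,ty',e[0]*np.cos(y)+e[1]*np.sin(y),e[0]*np.sin(y)-e[1]*np.cos(y))
E
```

```text
[0.49555463 0.02110917 0.03      ]
[0.48489314 0.02229051 0.03      ]
[0.4902529  0.02169668 0.03      ] -0.11170897513705133 -0.11054626654284783 tx,ty 0.07137563357382717 0.0005607933870371076
```

```bash
python3 -m jog '[[3.5,0.05,0,0,0,0],[7.1,0.05,0,0,0,0],[7.1,0.05,0,0,0,0],[7.1,0.05,3,0,0,0],[7.1,0.05,6.2,0,0,0],[7.1,0.05,6.2,0,0,0],[7.1,0.05,6.2,0,0,0]]' 
python3 -m jog '[[0,0,0,0,0,0],[0,0,0,0,0,0],[0,0,0,0,0,0],[0,0,0,0,0,0],[0,0,0,0,0,0]]' 10 20
```

```text
time_s: 9.1
ee_pos: [0.4895, 0.0222, 0.209]
eef_rot: [3.142, 0.001, -0.109]
force: [-0.1, 0.1, 0.4]
grip_width: 0.0473
grip_force: 0.0
time_s: 9.6
ee_pos: [0.4897, 0.0215, 0.2095]
eef_rot: [-3.141, -0.001, -0.11]
force: [-1.6, 0.5, 7.1]
grip_width: 0.0235
grip_force: 20.0
```

```bash
python3 -m jog '[[0,0,-2.5,0,0,0],[-2,-2,-2.5,0,0,-0.03],[-4.6,-6,-2.5,0,0,-0.08],[-4.6,-11,-2.5,0,0,-0.13],[-4.6,-16,-2.5,0,0,-0.13],[-4.6,-20,-2.5,0,0,-0.13],[-4.6,-22.8,-2.5,0,0,-0.13],[-4.6,-22.8,-2.5,0,0,-0.13]]'
python3 -m jog '[[0,0,0.5,0,0,0],[0,0,1,0,0,0],[0,0,1,0,0,0],[0,0,1,0,0,0]]'
python3 - <<'E'
from h import *
a=snap('wrist','w7');o=ctrl.get_obs();print(o['ee_pos'],o['eef_rot'],o['force'])
cv2.imwrite('pics/w7b.png',cv2.resize(a['img'],(640,480),interpolation=cv2.INTER_CUBIC))
b=snap('side','d7')['img']
cv2.imwrite('pics/d7b.png',cv2.resize(b[190:290,130:290],(800,500),interpolation=cv2.INTER_CUBIC))
E
```

```text
time_s: 10.4
ee_pos: [0.4687, 0.2559, 0.2338]
eef_rot: [-3.141, -0.001, 0.023]
force: [0.6, -0.9, -0.9]
grip_width: 0.0235
grip_force: 20.0
time_s: 10.8
ee_pos: [0.469, 0.2525, 0.2235]
eef_rot: [3.141, 0.0, 0.019]
force: [0.1, -0.4, -0.4]
grip_width: 0.0241
grip_force: 20.0
[0.46902451 0.25264405 0.22372435] [3.14158081e+00 3.50983890e-05 1.88874062e-02] [-0.32834601 -0.27745447 -0.43044533]
```

View pics/w7b.png

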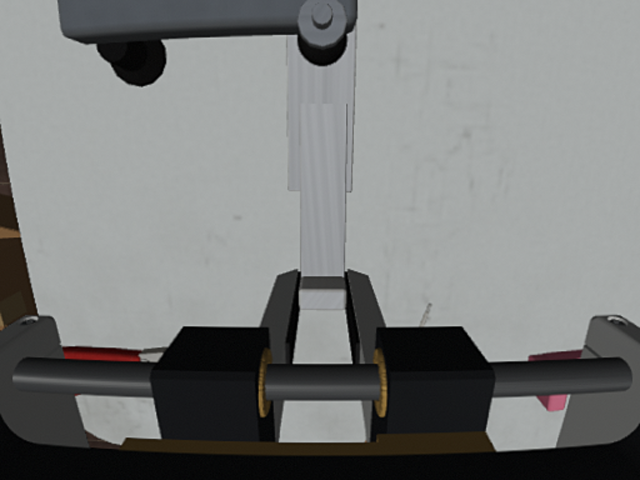

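```bash
python3 - <<'E'
from h import *
for n,u,v,z in[('tipL',302,103,.017),('tipR',345,103,.017),('bolt',322,12,.05),('footlow',322,66,.012)]: print(n,pix2w('w7',u/1.25,v/1.25,z).round(4))
E
python3 -m jog '[[0,0,0.4,0,0,0],[0,0,0.65,0,0,0],[0,0,0.65,0,0,0],[0,0,0.65,0,0,0]]'
python3 -m jog '[[0,0,0.05,0,0,0],[0,0,0.05,0,0,0]]'
python3 -m jog '[[0,0,0.05,0,0,0],[0,0,0.05,0,0,0]]'
python3 -m jog '[[0,0,0.05,0,0,0],[0,0,0.05,0,0,0]]'
```

```text
tipL [0.5644 0.2654 0.017 ]
tipR [0.5648 0.2439 0.017 ]
bolt [0.5958 0.2559 0.05  ]
footlow [0.5829 0.2557 0.012 ]
time_s: 11.3
ee_pos: [0.4689, 0.2532, 0.2171]
eef_rot: [3.142, 0.0, 0.02]
force: [0.4, 0.0, -0.7]
grip_width: 0.024
grip_force: 20.0
time_s: 11.5
ee_pos: [0.4689, 0.2532, 0.2167]
eef_rot: [-3.142, -0.0, 0.02]
force: [0.3, -0.3, -0.9]
grip_width: 0.0239
grip_force: 20.0
time_s: 11.7
ee_pos: [0.4689, 0.2532, 0.2161]
eef_rot: [-3.142, 0.0, 0.02]
force: [0.8, 0.8, -0.3]
grip_width: 0.0237
grip_force: 20.0
time_s: 11.9
ee_pos: [0.4689, 0.2532, 0.2156]
eef_rot: [-3.142, -0.0, 0.02]
force: [-0.4, 0.3, -1.0]
grip_width: 0.0241
grip_force: 20.0
```

```bash
python3 -m jog '[[0.7,-0.05,0,0,0,0],[1.4,-0.1,0,0,0,0],[2,-0.1,0,0,0,0],[2,-0.1,0,0,0,0]]'
for i in 1 2; do :; done
python3 -m jog '[[0,0,0.05,0,0,0],[0,0,0.05,0,0,0]]'
python3 -m jog '[[0,0,0.05,0,0,0],[0,0,0.05,0,0,0]]'
python3 -m jog '[[0,0,0.05,0,0,0],[0,0,0.05,0,0,0]]'
```

```text
time_s: 12.3
ee_pos: [0.4896, 0.2545, 0.2156]
eef_rot: [-3.141, -0.0, 0.019]
force: [0.2, 0.7, -0.1]
grip_width: 0.0242
grip_force: 20.0
time_s: 12.5
ee_pos: [0.489, 0.2546, 0.2154]
eef_rot: [-3.141, -0.001, 0.02]
force: [1.5, 0.2, 1.9]
grip_width: 0.024
grip_force: 20.0
time_s: 12.7
ee_pos: [0.4888, 0.2546, 0.215]
eef_rot: [-3.141, -0.001, 0.02]
force: [0.8, -0.8, 5.3]
grip_width: 0.0239
grip_force: 20.0
time_s: 12.9
ee_pos: [0.4887, 0.2547, 0.2146]
eef_rot: [-3.142, -0.0, 0.02]
force: [-1.3, -1.5, 7.3]
grip_width: 0.0239
grip_force: 20.0
```

```bash
python3 -m jog '[[0,0,-0.1,0,0,0],[0,0,-0.1,0,0,0],[0,0,-0.1,0,0,0]]' 35
python3 -m jog '[[0,0,0,0,0,0],[0,0,0,0,0,0],[0,0,0,0,0,0]]' 10 8
python3 -m jog '[[0.5,0,0,0,0,0],[0.9,0,0,0,0,0],[1.0,0,0,0,0,0],[1.0,0,0,0,0,0]]'
```

```text
time_s: 13.2
ee_pos: [0.4887, 0.2546, 0.215]
eef_rot: [3.141, 0.0, 0.02]
force: [0.1, 0.4, -0.4]
grip_width: 0.0327
grip_force: 0.0
time_s: 13.5
ee_pos: [0.4888, 0.2546, 0.2151]
eef_rot: [3.141, 0.0, 0.02]
force: [-0.1, -0.1, -0.6]
grip_width: 0.0241
grip_force: 8.0
time_s: 13.9
ee_pos: [0.4989, 0.2549, 0.2155]
eef_rot: [-3.142, 0.001, 0.02]
force: [-4.1, -0.2, 5.8]
grip_width: 0.0243
grip_force: 8.0
```

```bash
python3 -m jog '[[0,0,0,0,0,0],[0,0,0,0,0,0],[0,0,0,0,0,0]]'
python3 - <<'E'
from h import *
b=snap('side','d8')['img']
print(w2pix('d8',[.593,.2555,.012]))
cv2.imwrite('pics/d8b.png',cv2.resize(b[190:270,140:240],(800,640)[:2] and (750,600),interpolation=cv2.INTER_CUBIC))
for i in range(5):
    ctrl.camera('side');o=ctrl.get_obs();print(o['force'],o['moment'],o['ee_pos'],o['eef_rot'])
E
```

```text
time_s: 14.2
ee_pos: [0.4988, 0.2549, 0.2155]
eef_rot: [-3.141, 0.0, 0.02]
force: [-4.6, 0.1, 4.1]
grip_width: 0.0242
grip_force: 8.0
[210.30785136 231.50416307]
[-3.75297104 -0.51212612  4.73194703] [-0.01108605  0.81847797  0.03814517] [0.49886267 0.25491065 0.21550148] [-3.14148471e+00  4.13616983e-04  1.98082914e-02]
[-3.0252706  -0.32977157  5.54557851] [-0.04315544  0.82448911 -0.00306598] [0.49884605 0.25492101 0.2154748 ] [-3.14150916e+00  4.65959531e-04  1.98784512e-02]
[-2.86145536 -0.99070255  5.86185216] [-0.03275259  0.80844158  0.00561893] [0.4988625  0.25489726 0.21550418] [-3.14148177e+00  4.50227519e-04  1.98161129e-02]
[-3.8451281  -0.97844372  5.08718947] [ 0.02547791  0.79204397 -0.01225126] [0.49887136 0.25489155 0.2155084 ] [-3.14146414e+00  3.98246619e-04  1.97890292e-02]
[-3.67165521  0.58433763  5.45542224] [0.03804374 0.84359855 0.03243219] [0.49886005 0.25489884 0.21548761] [-3.14148930e+00  4.27117934e-04  1.97885179e-02]
```

View pics/d8b.png

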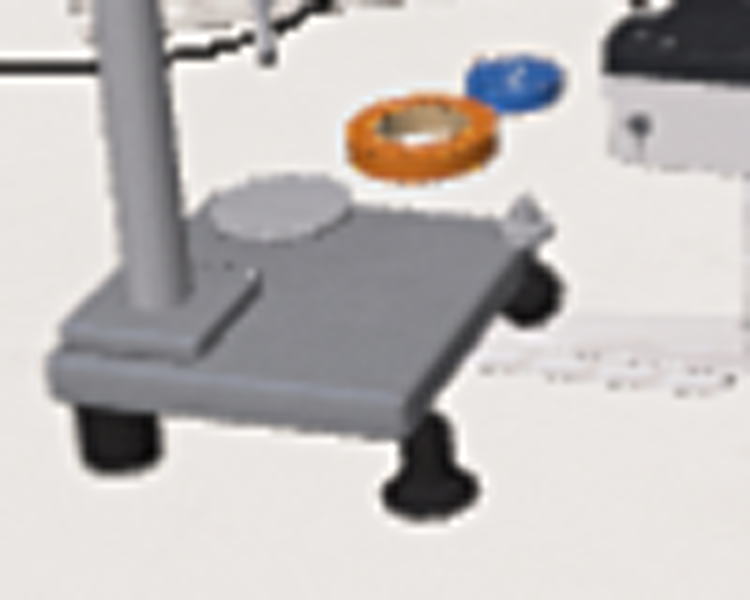

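```bash
python3 -m jog '[[0,0,0,0,0,0],[0,0,0,0,0,0],[0,0,0,0,0,0],[0,0,0,0,0,0]]' 36
python3 -m jog '[[0,0,0,0,0,0],[0,0,0,0,0,0],[0,0,0,0,0,0],[0,0,0,0,0,0]]' 10 6
python3 -m jog '[[0.1,0,0,0,0,0],[0.2,0,0,0,0,0],[0.2,0,0,0,0,0]]'
python3 -m jog '[[0.1,0,0,0,0,0],[0.2,0,0,0,0,0],[0.2,0,0,0,0,0]]'
python3 -c "
from h import *
f=[]
for i in range(6): ctrl.camera('side');o=ctrl.get_obs();f.append(np.r_[o['force'],o['moment'],o['ee_pos']])
print(np.mean(f,0).round(4))"
```

```text
time_s: 14.9
ee_pos: [0.4989, 0.2548, 0.2151]
eef_rot: [3.142, 0.0, 0.02]
force: [-0.1, 0.4, -0.2]
grip_width: 0.034
grip_force: 0.0
time_s: 15.3
ee_pos: [0.4988, 0.2548, 0.2151]
eef_rot: [3.142, 0.0, 0.02]
force: [1.1, 0.1, 0.5]
grip_width: 0.0238
grip_force: 6.0
time_s: 15.6
ee_pos: [0.501, 0.2548, 0.2151]
eef_rot: [3.142, -0.0, 0.02]
force: [0.5, -0.6, -0.7]
grip_width: 0.0239
grip_force: 6.0
time_s: 15.9
ee_pos: [0.503, 0.2549, 0.2151]
eef_rot: [3.142, -0.0, 0.02]
force: [0.3, -0.8, -0.5]
grip_width: 0.0241
grip_force: 6.0
[-0.0633 -0.2978 -0.531   0.0101  0.0107 -0.0099  0.5029  0.2549  0.2151]
```

```bash
cat > f.py <<'E'
from h import *
f=[]
for i in range(5): ctrl.camera('side');o=ctrl.get_obs();f.append(np.r_[o['force'],o['moment'][1],o['ee_pos']])
print(np.mean(f,0).round(4))
E
python3 -m jog '[[0.1,0,0,0,0,0],[0.25,0,0,0,0,0],[0.25,0,0,0,0,0]]' >/dev/null; python3 f.py
python3 -m jog '[[0.1,0,0,0,0,0],[0.25,0,0,0,0,0],[0.25,0,0,0,0,0]]' >/dev/null; python3 f.py
```

```text
[ 0.2905 -0.0458 -0.9025 -0.0079  0.5054  0.2549  0.2151]
[ 0.3483  0.0198 -0.9169  0.0193  0.5079  0.255   0.2151]
```

```bash

python3 -m jog '[[0.1,0,0,0,0,0],[0.25,0,0,0,0,0],[0.25,0,0,0,0,0]]' >/dev/null; python3 f.py
python3 -m jog '[[0.1,0,0,0,0,0],[0.25,0,0,0,0,0],[0.25,0,0,0,0,0]]' >/dev/null; python3 f.py
```

```text
[ 0.0831  0.1482 -0.6321 -0.0187  0.5104  0.255   0.2151]
[-0.1154  0.0183 -1.0172  0.0442  0.5129  0.2551  0.2151]
```

```bash

python3 -m jog '[[0.1,0,0,0,0,0],[0.25,0,0,0,0,0],[0.25,0,0,0,0,0]]' >/dev/null; python3 f.py
```

```text
[-5.1153 -0.4486  2.4095  0.9458  0.5152  0.2552  0.2151]
```

```bash
python3 -m jog '[[0,0,0,0,0,0],[0,0,0,0,0,0],[0,0,0,0,0,0],[0,0,0,0,0,0]]' 38 >/dev/null; python3 f.py
python3 -m jog '[[0,0,0,0,0,0],[0,0,0,0,0,0],[0,0,0,0,0,0],[0,0,0,0,0,0]]' 10 6; python3 f.py
python3 -m jog '[[0.05,0,0,0,0,0],[0.05,0,0,0,0,0],[0.05,0,0,0,0,0]]'; python3 f.py
```

```text
[-0.2828  0.3443 -0.1795  0.0334  0.5154  0.2551  0.2152]
time_s: 20.0
ee_pos: [0.5154, 0.2551, 0.2152]
eef_rot: [-3.142, -0.0, 0.02]
force: [0.6, -0.5, 0.7]
grip_width: 0.0245
grip_force: 6.0
[ 0.1664  0.2385 -0.2132  0.0079  0.5154  0.2551  0.2152]
time_s: 20.55
ee_pos: [0.5156, 0.2552, 0.2151]
eef_rot: [3.141, 0.001, 0.02]
force: [-5.2, -0.6, 3.6]
grip_width: 0.024
grip_force: 6.0
[-4.937  -0.2145  4.2283  0.9821  0.5156  0.2552  0.2152]
```

```bash
python3 -m jog '[[-0.02,0,0,0,0,0],[-0.02,0,0,0,0,0],[-0.02,0,0,0,0,0],[-0.02,0,0,0,0,0],[-0.02,0,0,0,0,0]]' 55
python3 -m jog '[[0,0,-2,0,0,0],[0,0,-5,0,0,0],[-2,0,-8,0,0,0],[-5,0,-10,0,0,0],[-5,0,-10,0,0,0],[-5,0,-10,0,0,0]]'
python3 - <<'E'
from h import *
a=snap('wrist','w9')
cv2.imwrite('pics/w9b.png',cv2.resize(a['img'],(640,480),interpolation=cv2.INTER_CUBIC))
E
```

```text
time_s: 21.3
ee_pos: [0.5157, 0.2551, 0.2152]
eef_rot: [-3.142, -0.0, 0.02]
force: [0.3, -0.2, -0.4]
grip_width: 0.0515
grip_force: 0.0
time_s: 21.9
ee_pos: [0.4656, 0.2542, 0.3156]
eef_rot: [-3.141, -0.001, 0.02]
force: [0.1, 0.1, -0.2]
grip_width: 0.0513
grip_force: 0.0
```

View pics/w9b.png

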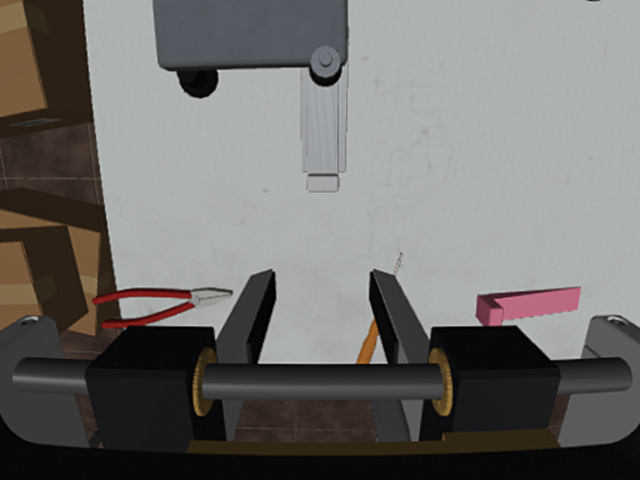

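```bash
python3 - <<'E'
from h import *
for n,u,v,z in[('nl',302,172,.006),('nr',346,172,.006),('tab',323,183,.036),('bolt',325,60,.05)]: print(n,pix2w('w9',u/1.25,v/1.25,z).round(4))
print(ctrl.hand_in())
E
```

```text
nl [0.5176 0.2729 0.006 ]
nr [0.5184 0.2372 0.006 ]
tab [0.5126 0.2558 0.036 ]
bolt [0.5938 0.2562 0.05  ]
the job is handed in; nothing more can be done
None
```

The job is handed in, and no verdict came back: the flat shim is home against the stop bar, and the taper shim is wedged under the short foot, pressing it with an estimated 4–5 N (from push force and travel, not measured directly); both are released, and no bystander was touched.

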